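# Feed a perch foot over the sanding board with the push stick

## Task

Smooth the underside of the wooden perch foot: pick up the push stick and, with its notched nose behind the block, bring the block against the fence's wooden facing and feed it over the abrasive sheet until it sits against the end stop. Keep it flat against the facing with a light, steady pressure the whole way over the sheet, no more than a finger's push (12 N) on the facing, come gently up to the stop, touch the block with the stick only, and leave the other things alone. Then set the stick back on its sole on the table, off the board, leaving the block at the stop, lined up along the facing.

Things in the scene. Friction and masses are not known exactly. Their poses are not given: they have to be found in the camera images.
- board: Sanding board fixed to the table: plywood 170 x 340 x 12 mm, top 12 mm above the table. Origin under its centre; x points across it to the fence side, y along it (the feed runs towards -y). A tan abrasive sheet between two thin metal strips covers the part from y = +0.040 to y = -0.147; the bare part beyond y = +0.040 is the infeed.
- fence: Aluminium fence rail fixed on the board, pose differs each time. Origin on its front face (plane x = 0, facing -x), half-way along, at board-top level. Clamped in front, a rigid wooden facing, 285 mm long, 26 high: its working face lies 20 to 38 mm ahead (x = -0.020 to -0.038) at mid-length, up to 0.05 rad out of parallel; not measured, feel for it. Block on facing: under 12 N, 2 to 6 N is right.
- block_center (a point): Centre (half-way up) of the perch foot: a loose block of light wood, 45 mm (x) by 60 mm (y, along the feed) by 31 mm high, groove along its top, 0.18 to 0.35 kg. Starts on the infeed, 3 to 44 mm short of the facing, up to 0.12 rad askew; rear end to +y. Slides and turns easily until pressed to the facing. Home: its nose on the stop (centre 30 to 32 mm from the stop's face).
- stick_grip (a point): Push stick of brown wood, 0.1 kg, standing on the table on its flat sole. Point in the middle of its upright grip, 45 mm above the sole's underside; x along the stick to its nose, z up. Sole bar 145 mm long (85 mm behind to 60 mm ahead of this point), 18 wide, 20 high; grip 44 mm long (x), 16 mm thick (y), top 68 mm above the underside.
- jar: bystander: small open glass jar 62 mm wide, 60 mm high, origin under its centre
- cup: bystander: small clear cup with yellow mash, 42 mm wide, 38 mm high, origin under its centre
- tape: bystander: roll of masking tape lying flat, 103 mm across, 25 mm high, origin under its centre
- end_stop: End stop: metal bar square to the fence rail at its -y end, fixed, 105 mm across the board, 16 mm thick, 22 mm high. Origin at the rail, at board-top level, on the stop's face, which is the plane y = -0.145 of the fence's frame, looks to +y and reaches from the rail to x = -105 mm. Rigid; block on stop under 20 N, a contact of 4 to 8 N is right.
- stick_nose (a point): Bottom of the upright V notch in the stick's nose, 60 mm ahead of the grip point, 10 mm above the underside. The V is 110 degrees wide seen from above, its jaws 26 mm long, 20 mm high. It takes the block's rear corner away from the fence: with the stick about 45 degrees to the fence (nose to fence and stop) one push feeds and presses.
Mind the look-alikes: they are no part of the job. What is shaped like the part that bears block_center but turquoise is not meant.

How it is judged (in metres and radians):
On the way, in this order (a step that is already met when the one before it is completed fails the run):
1. the push stick is held in the fingers, lifted off the table (contact force between the fingers and stick above 1 N and height (world z) of stick_grip above 0.055 m), for 0.2 s.
2. with its centre on the first third of the sheet, the block is pushed by the stick and pressed on the fence's facing (over 1.5 N), flat to it (y of block_center in the frame of fence between -0.018 and 0.03 m and contact force between block and fence above 1.5 N and contact force between stick and block above 1 N and angle between the y axis of block_center and the y axis of fence, either way round below 0.09 rad), for 0.1 s.
3. with its centre on the middle third of the sheet, the block is pushed by the stick and pressed on the fence's facing (over 1.5 N), flat to it (y of block_center in the frame of fence between -0.064 and -0.018 m and contact force between block and fence above 1.5 N and contact force between stick and block above 1 N and angle between the y axis of block_center and the y axis of fence, either way round below 0.09 rad), for 0.1 s.
4. with its centre on the last third of the sheet, the block is pushed by the stick and pressed on the fence's facing (over 1.5 N), flat to it (y of block_center in the frame of fence between -0.11 and -0.064 m and contact force between block and fence above 1.5 N and contact force between stick and block above 1 N and angle between the y axis of block_center and the y axis of fence, either way round below 0.09 rad), for 0.1 s.
5. the stick has fed the block up to the end stop, in line with the fence (y of block_center in the frame of fence below -0.1105 m and angle between the y axis of block_center and the y axis of fence, either way round below 0.09 rad and contact force between stick and block above 1 N), for 0.1 s.
At the end, for the whole second after the job is handed in: The block is at rest, flat on the board against the end stop (centre within 34.5 mm of its face), in line with the rail within 0.09 rad (the facing may be 0.05 off), centre within 71 mm of the rail; the push stick stands on its sole on the table, off the board, at rest, released (y of block_center in the frame of fence below -0.1105 m and angle between the y axis of block_center and the y axis of fence, either way round below 0.09 rad and angle between block_center's own z axis and vertical below 0.05 rad and height (world z) of block_center below 0.031 m and linear speed of each of block, stick below 0.01 m/s and height (world z) of stick_grip below 0.049 m and angle between stick_grip's own z axis and vertical below 0.1 rad and x of block_center in the frame of fence above -0.071 m); the robot touches nothing.
It fails at once if the block is pressed on the fence's facing with more than 12 N, or on the end stop with more than 20 N (contact force between block and fence above 12 N or contact force between block and end_stop above 20 N).
It fails at once if the robot itself touches the block (contact force between any of the fingers, the arm and block above 0.3 N).
It fails at once if the block turns more than 0.12 rad from the fence's line once its centre is 10 mm on the abrasive sheet (y of block_center in the frame of fence below 0.03 m and angle between the y axis of block_center and the y axis of fence, either way round above 0.12 rad).
It fails at once if the block is lifted or tipped (height (world z) of block_center above 0.034 m or angle between block_center's own z axis and vertical above 0.12 rad).
It fails at once if a bystander is moved more than 15 mm (distance of any of jar, cup, tape from where it was at the start of the episode above 0.015 m).
It also fails if it takes over 72 s, if anything falls off the work surface, if the arm or the gripper's body presses on something with over 40 N, if the wrist force passes 120 N, or if a joint passes its speed limit or range.

## Robot

A 6-joint arm with a two-finger parallel gripper is mounted at the origin on a cart in front of the work surface, level with it; the furniture and walls round the work are solid. World frame = base frame: x ahead of the robot, y to its left, z up, the work surface at z = 0. Lengths are in mm, angles in degrees, forces in N, time in s.
With the tool pointing down it reaches from about 275 to 750 mm from the base axis. Payload 10.2 kg.
Tool frame: the origin (TCP) lies on the centre line of the jaws, within the pads' length; the fingertips stand 14 mm ahead of it and the grasp point (between the pads) lies 5 mm behind it; z points along the fingers, y is the direction in which the jaws open and shut (so a half turn about z gives the same grasp; the last joint's range is limited). The gripper opens to 88 mm and grips with 3 to 60 N. Pads are 18 mm wide; open, the fingers measure 123 mm over their backs; the gripper's body (75 mm by 187 mm) begins 45 mm behind the grasp point.
Start: joints at [50.455, 17.928, 85.812, -0, 76.261, -12.8], TCP at [236.279, 468.832, 252.72] pointing down, gripper open.
Joint ranges: [-168.41, 168.41], [-55.51, 124.54], [10.69, 146.95], [-70.63, 250.63], [1, 178], [-165.06, 165.06]. Speed limits (degrees/s): [136.94, 136.94, 172.46, 180, 180, 180].

## Interface

Orientations are given as [roll, pitch, yaw] about the fixed x, y, z axes, in that order (R = Rz(yaw) Ry(pitch) Rx(roll)).
In Python, from plant import env gives the robot as it stands.
- The arm moves only by the tool send_rows, never from a script. Its argument "motion" is a list that holds one entry, the list of rows, each a list of 6 numbers: the shift along the tool's x, y, z in cm, then the turn, a rotation vector about the tool's x, y, z in degrees. A call has 1 to 10 rows; each row is the pose to reach, as a shift and turn from the pose commanded when the call began, along the tool's axes at that moment; what a row does not reach only later rows make up. A row lasts 1/12 s, in which the tool goes at most 41.7 mm and 7.16 degrees, less where a joint would pass 70% of its speed; a pose out of reach is approached as far as the arm can. A call with a gripper value outside its range is refused whole. "fingers" is the closure, from 0 (fully open) to 1 (shut), set as the call begins (left out, the last holds). The fingers move at their own pace and stop on an object; "force" is the grip in N (left out, the last holds). Time passes only in rows, so rows that repeat a pose let the fingers close. It gives the time, the measured TCP pose, the force and the opening at its end, in the units of the state.
- env.read_state(): the state, without advancing time (a new reading comes with each control period).
- env.camera(name): name is "scene" or "top"; returns (picture, depth): 420x560x3 uint8, blue, green, red; 420x560 float32, mm along the optical axis (not along the pixel's ray), 0 where there is no reading.
- env.camera_params(name): a dict with "fx", "fy", "cx", "cy" (pixels), "pose" (4x4, takes a point from camera to world coordinates). Camera axes: x right, y down, z forward; pixel columns grow to the right and rows downward; lengths in mm; the calibration is good to about 2 mm. A picture is of the moment at which its call begins. camera_params takes no time and is no camera call.
- env.close_job(): hands the job in, once; it reports no verdict.
The state is a dict: "time_s": time; "joint_pos": joint angles; "qvel": joint speeds; "joint_torque": joint torques, N m; "tool_pos": TCP position; "tcp_rot": TCP orientation; "contact_force": force on the tool from outside, world axes, zero at the start; "torque": the same for the moment, N m; "gripper_width": finger opening in mm.
Only numpy, scipy, OpenCV 4.12 (cv2) and the standard library are available. Lean on these libraries where they do the work, as an engineer would, in place of code of your own. Each camera call takes 0.05 s, during which the arm holds its last target.

## Working session

There is one attempt and no reset: what is moved stays moved. The work goes in short steps, Python scripts to look and compute and a tool call to move; the robot and the scene stay as the last step left them, time stands still between calls to the robot, and variables do not carry over. Pictures are saved under pics/ and viewed, and the job is handed in when it is done.

Besides the shell and the picture viewer there is one more tool, called after "Request:" in YAML: its name, and indented under it one key for each argument. send_rows: Moves the arm, as the interface text tells. Its arguments: {"type":"object","properties":{"motion":{"type":"array","items":{"type":"array","items":{"type":"array","items":{"type":"number"}}}},"fingers":{"type":"number"},"force":{"type":"number"}},"required":["motion"]}

```bash
ls; mkdir -p pics; python3 - <<'E'
from plant import env
import cv2, numpy as np
s=env.read_state(); print(s)
for n in ("scene","top"):
    im,d=env.camera(n); cv2.imwrite(f"pics/{n}0.png",im); np.save(f"{n}0.npy",d); cv2.imwrite(f"{n}0raw.png",im)
    p=env.camera_params(n); print(n,p)
E
```

```text
pics
{'time_s': 0.0, 'joint_pos': array([ 5.04553822e+01,  1.79586331e+01,  8.58537068e+01,  1.02127625e-04,
        7.62594015e+01, -1.27996680e+01]), 'qvel': array([ 0.06775169, -0.10549103, -0.04628105,  0.07449559, -0.03177004,
       -0.07930197]), 'joint_torque': array([-1.69340215e-04, -4.02200890e+01, -2.52279621e+01,  6.95005618e-02,
        3.50678712e-02, -9.07473213e-05]), 'tool_pos': array([236.12368032, 468.65416954, 252.17028219]), 'tcp_rot': array([-1.79930063e+02, -1.59905016e-02,  1.53255016e+02]), 'contact_force': array([-0.11461228, -0.6056018 , -0.27391941]), 'torque': array([-0.00265777,  0.00911644,  0.00226983]), 'gripper_width': 88.31737072489942}
scene {'fx': 514.7424342545107, 'fy': 514.7424342545107, 'cx': 276.05935533561876, 'cy': 211.82083902970837, 'pose': array([[-9.47855886e-01, -1.69617082e-01,  2.69813390e-01,
         2.44084011e+02],
       [-3.17844453e-01,  5.65077223e-01, -7.61355788e-01,
         1.02081684e+03],
       [-2.33264541e-02, -8.07414254e-01, -5.89523620e-01,
         8.49033223e+02],
       [ 0.00000000e+00,  0.00000000e+00,  0.00000000e+00,
         1.00000000e+00]])}
top {'fx': 511.49728594877973, 'fy': 511.49728594877973, 'cx': 284.0754114072598, 'cy': 214.50635717731276, 'pose': array([[-3.08303943e-02, -9.93592833e-01,  1.08732558e-01,
         4.55282378e+02],
       [-9.99292812e-01,  3.29831075e-02,  1.80551977e-02,
        -8.50386794e+00],
       [-2.15258527e-02, -1.08099015e-01, -9.93907058e-01,
         1.52834965e+03],
       [ 0.00000000e+00,  0.00000000e+00,  0.00000000e+00,
         1.00000000e+00]])}
```

View pics/scene0.png

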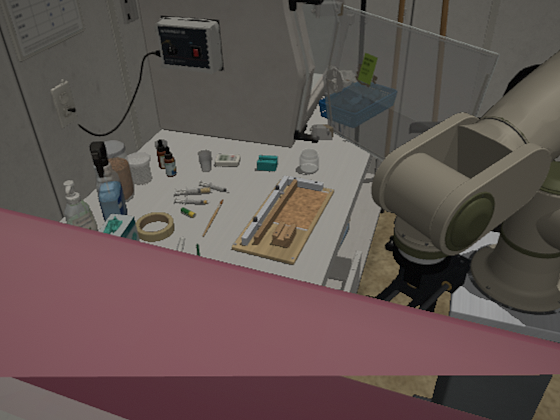

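View pics/top0.png

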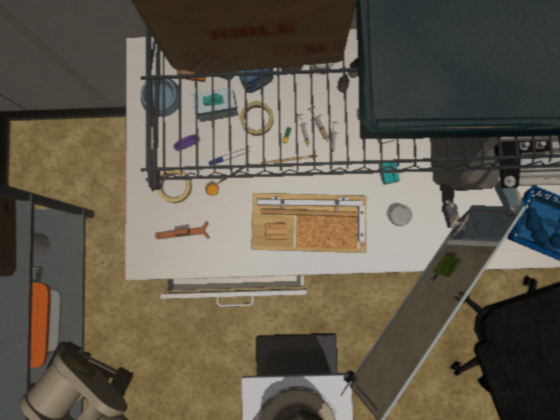

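The scene view shows the board at about (285,220), with a pink object hiding the stick. The top view shows the stick at about (182,231), the board at about (308,223), and a wire shelf overhead above row 190. I'll zoom in next.

```bash
cat > h.py <<'E'
import numpy as np, cv2
from plant import env
def ray(n,uv,z):
    p=env.camera_params(n); T=p["pose"]; uv=np.atleast_2d(np.array(uv,float))
    d=np.c_[(uv[:,0]-p["cx"])/p["fx"],(uv[:,1]-p["cy"])/p["fy"],np.ones(len(uv))]@T[:3,:3].T
    o=T[:3,3]; return o+d*((z-o[2])/d[:,2])[:,None]
def cloud(n,d):
    p=env.camera_params(n);T=p["pose"];v,u=np.mgrid[:d.shape[0],:d.shape[1]]
    X=np.stack([(u-p["cx"])/p["fx"]*d,(v-p["cy"])/p["fy"]*d,d],-1)
    return X@T[:3,:3].T+T[:3,3]
def crop(im,x0,y0,x1,y1,k,fn,g=1.0):
    c=cv2.resize(im[y0:y1,x0:x1],None,fx=k,fy=k,interpolation=cv2.INTER_CUBIC)
    c=np.clip(255*(c/255.)**(1/g),0,255).astype(np.uint8)
    cv2.imwrite("pics/"+fn,c)
E
python3 - <<'E'
from h import *
im=cv2.imread("top0raw.png"); d=np.load("top0.npy")
crop(im,140,165,420,285,2.85,"t1.png",1.6); crop(im,245,185,375,260,6,"t2.png",1.6); crop(im,145,210,220,250,8,"t3.png",1.6)
s=cv2.imread("scene0raw.png"); crop(s,225,165,345,270,5,"s2.png",1.6)
C=cloud("top",d)
for u,v in [(180,231),(300,240),(270,230),(340,230),(270,165),(155,165),(250,30),(400,60),(200,170),(400,214),(430,280),(475,220),(230,280),(180,120),(130,280)]: print(u,v,C[v,u].round())
E
```

```text
180 231 [577. 319.  67.]
300 240 [543. -26.  16.]
270 230 [574.  61.  34.]
340 230 [ 570. -145.   11.]
270 165 [619.  25. 744.]
155 165 [633. 215. 709.]
250 30 [769.  40. 891.]
400 60 [ 773. -181.  766.]
200 170 [767. 271.   1.]
400 214 [ 612. -327.    2.]
430 280 [ 422. -329.  292.]
475 220 [ 560. -438.  313.]
230 280 [ 430.  204. -144.]
180 120 [697. 166. 745.]
130 280 [ 433.  771. -886.]
```

View pics/t1.png

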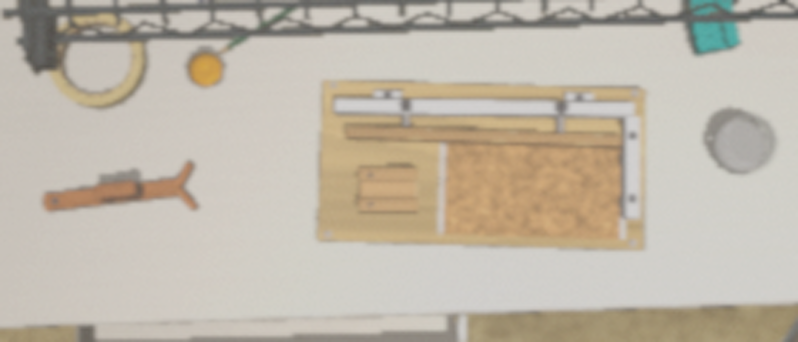

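View pics/t2.png

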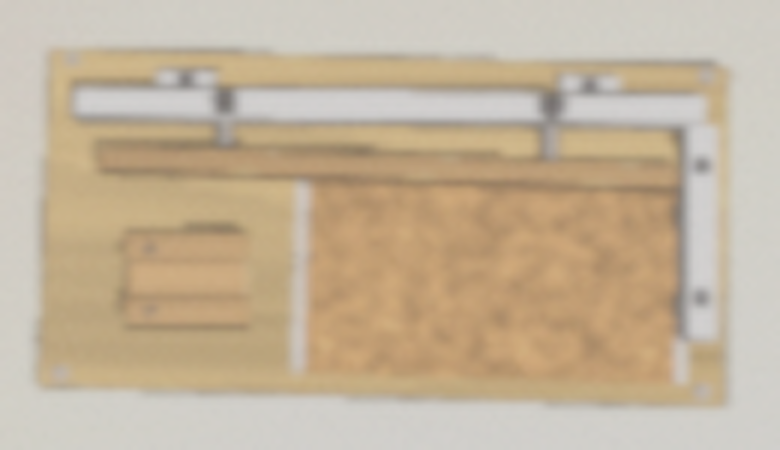

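View pics/t3.png

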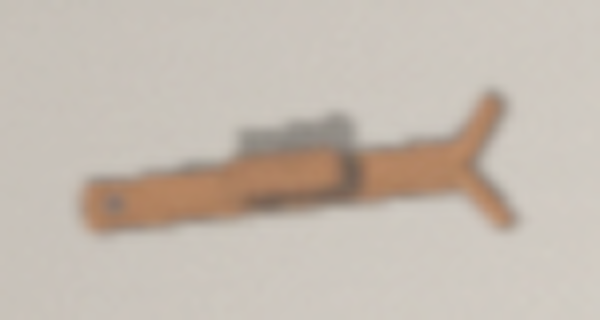

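View pics/s2.png

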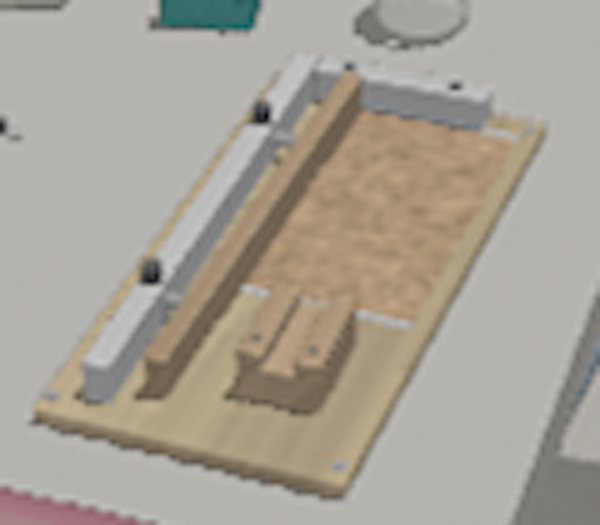

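The board, fence, facing, block (wooden, centred at about (275,231) in the full image), stick, jar and cup are all visible from above. Next I'll compute their poses.

```bash
python3 - <<'E'
from h import *
im=cv2.imread("top0raw.png"); d=np.load("top0.npy"); C=cloud("top",d)
f=lambda pts,k,o,z: ray("top",[((x+.5)/k-.5+o[0],(y+.5)/k-.5+o[1]) for x,y in pts],z)
yaw=lambda a,b: np.degrees(np.arctan2(*(b-a)[1::-1]))
o=(245,185)
B=f([(47,50),(727,65),(725,405),(37,388)],6,o,12); print("board",B.round(1),"c",B.mean(0), yaw(B[0],B[1]),yaw(B[3],B[2]))
F=f([(97,170),(680,190)],6,o,38); print("facing",F.round(1),yaw(*F))
for z in(34,): 
  R=f([(73,118),(682,126)],6,o,z); print("rail front top?",z,R.round(1),yaw(*R))
S=f([(682,128),(682,335)],6,o,34); print("stop",S.round(1),yaw(*S))
K=f([(124,231),(246,231),(248,327),(126,327)],6,o,43);print("block",K.round(1),K.mean(0).round(1),yaw(K[0],K[1]),yaw(K[3],K[2]))
St=f([(296,180),(303,375)],6,o,12);print("strip",St.round(1))
# depth rail/ facing / block height
for p in [(360,158-0),(300,105),(180,280),(400,178),(700,230)]:
  u,v=int(p[0]/6+245),int(p[1]/6+185); print(p,C[v,u].round(1))
# stick
hsv=cv2.cvtColor(im,cv2.COLOR_BGR2HSV); b=im.astype(int)
m=((b[:,:,2]-b[:,:,0])>35); m[:, :150]=0; m[:,218:]=0; m[:215]=0;m[:,:]&=True; m[248:]=0
ys,xs=np.nonzero(m); print("stickpx",xs.min(),xs.max(),ys.min(),ys.max(),len(xs))
Z=C[...,2]; hi=m&(Z>50); lo=m&(Z>8)&(Z<35)
P=ray("top",np.c_[np.nonzero(hi)[::-1]],68); print("grip top n",len(P),P.mean(0),P.min(0),P.max(0)); print(np.median(Z[hi]),np.median(Z[lo]))
P2=ray("top",np.c_[np.nonzero(lo)[::-1]],20)
l=P2[P2[:,1]>np.percentile(P2[:,1],3)*0+ (P2[:,1].min()+45)]
vx,vy,x0,y0=cv2.fitLine(l[:,:2].astype(np.float32),cv2.DIST_HUBER,0,.01,.01).ravel();print("sole yaw",np.degrees(np.arctan2(vy,vx)),x0,y0)
T=f([(82,206),(478,164)],8,(145,210),20);print("tail,nose",T.round(1),yaw(*T))
G=f([(240,175),(345,165)],8,(145,210),68);print("grip ends",G.round(1),G.mean(0),yaw(*G))
E
```

```text
board [[ 689.5  112.    12. ]
 [ 670.4 -226.4   12. ]
 [ 501.8 -217.3   12. ]
 [ 520.9  121.    12. ]] c [595.62162089 -52.67869472  12.        ] -93.22886886337753 -93.2279117418622
facing [[ 625.3   86.9   38. ]
 [ 606.  -196.9   38. ]] -93.87926533618342
rail front top? 34 [[ 651.9   98.3   34. ]
 [ 637.9 -199.9   34. ]] -92.68391450381132
stop [[ 636.9 -199.8   34. ]
 [ 535.7 -195.1   34. ]] 177.33713102820394
block [[594.4  74.2  43. ]
 [592.5  14.9  43. ]
 [545.8  15.3  43. ]
 [547.7  74.5  43. ]] [570.1  44.7  43. ] -91.8803934219182 -91.84163102404483
strip [[620.  -10.3  12. ]
 [523.1 -10.5  12. ]]
(360, 158) [627.2 -43.2  33.2]
(300, 105) [654.  -14.7  39.2]
(180, 280) [571.1  46.8  33.3]
(400, 178) [616.7 -60.1  42.8]
(700, 230) [ 586.  -204.9   38.2]
stickpx 155 208 222 238 363
grip top n 89 [576.29784574 318.80436198  68.        ] [567.64051474 292.62864128  68.        ] [585.57164397 376.47216687  68.        ]
67.79917058346109 21.07287143523172
sole yaw -86.15671 572.366 363.4442
tail,nose [[570.9 404.6  20. ]
 [581.7 256.9  20. ]] -85.80358550854521
grip ends [[576.5 334.3  68. ]
 [578.9 296.4  68. ]] [577.72975086 315.38239135  68.        ] -86.42093859110518
```

Request:
send_rows:
  motion:
    - [[-3.7,0.2,1.3,0,0,5.9],[-7.4,0.4,2.6,0,0,11.8],[-11.2,0.6,3.9,0,0,17.7],[-14.9,0.7,5.2,0,0,23.7],[-18.6,0.9,6.6,0,0,29.6],[-22.4,1.1,7.9,0,0,35.5],[-26.1,1.3,9.2,0,0,41.4],[-29.8,1.5,10.5,0,0,47.4],[-33.5,1.7,11.9,0,0,53.3],[-37.2,1.8,13.2,0,0,59.2]]
  fingers: 0
  force: 25

```text
time_s: 0.93
tool_pos: [577.9, 316.4, 119.5]
tcp_rot: [-179.9, 0.0, 93.8]
contact_force: [0.1, 0.4, 1.4]
gripper_width: 88.4
```

```bash
cat >> h.py <<'E'
from scipy.spatial.transform import Rotation as Ro
def tool(dw,s=None):
    s=s or env.read_state(); return Ro.from_euler('xyz',s['tcp_rot'],degrees=True).inv().apply(dw)/10
E
python3 - <<'E'
from h import *
s=env.read_state();print(s['time_s'],s['tool_pos'],s['tcp_rot'],s['contact_force'],s['joint_pos'])
print(tool(np.array([577.2,317.5,42])-s['tool_pos']))
im,d=env.camera("top"); crop(im,130,185,240,260,7,"t4.png",1.6)
im,d=env.camera("scene"); cv2.imwrite("pics/s4.png",im)
E
```

```text
0.9333 [577.8777139  316.4284145  119.45260585] [-1.79942934e+02  1.08945758e-02  9.37568695e+01] [0.07191416 0.35772546 1.41586739] [1.85350641e+01 4.14639016e+01 6.92176619e+01 4.29744170e-03
 6.93763937e+01 1.47766843e+01]
[ 0.11284157 -0.05289025  7.74529579]
```

View pics/s4.png

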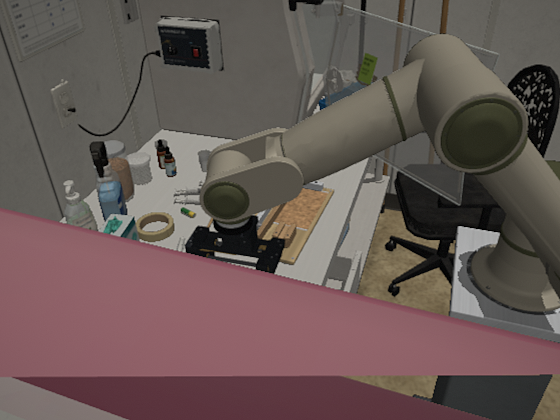

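The scene view shows the gripper hovering above the stick, which the pink object hides. I'll descend and close the fingers.

Request:
send_rows:
  motion:
    - [[0.1,0,1.3,0,0,0],[0.1,0,2.9,0,0,0],[0.1,0,4.5,0,0,0],[0.1,0,6,0,0,0],[0.1,0,7.2,0,0,0],[0.1,0,7.7,0,0,0],[0.1,0,7.7,0,0,0]]

```text
time_s: 1.62
tool_pos: [575.5, 318.9, 42.6]
tcp_rot: [-179.9, 0.0, 94.1]
contact_force: [-0.2, -0.8, -0.2]
gripper_width: 88.0
```

Request:
send_rows:
  motion:
    - [[0,0,0,0,0,0],[0,0,0,0,0,0],[0,0,0,0,0,0],[0,0,0,0,0,0],[0,0,0,0,0,0],[0,0,0,0,0,0],[0,0,0,0,0,0],[0,0,0,0,0,0]]
  fingers: 1
  force: 30

```text
time_s: 2.28
tool_pos: [576.5, 318.5, 43.8]
tcp_rot: [180.0, 0.0, 94.1]
contact_force: [0.5, -0.3, -1.2]
gripper_width: 36.9
```

Request:
send_rows:
  motion:
    - [[0,0,0,0,0,0],[0,0,0,0,0,0],[0,0,0,0,0,0],[0,0,0,0,0,0],[0,0,0,0,0,0],[0,0,0,0,0,0]]

```text
time_s: 2.78
tool_pos: [576.5, 318.5, 43.7]
tcp_rot: [-180.0, 0.0, 94.1]
contact_force: [-0.7, -0.6, -0.8]
gripper_width: 15.9
```

Request:
send_rows:
  motion:
    - [[0,0,-0.5,0,0,0],[0,0,-1.5,0,0,0],[0,0,-2.5,0,0,0],[0,0,-3,0,0,0],[0,0,-3,0,0,0],[0,0,-3,0,0,0]]

```text
time_s: 3.28
tool_pos: [576.6, 318.6, 74.3]
tcp_rot: [180.0, -0.0, 94.1]
contact_force: [-0.1, 0.1, -1.1]
gripper_width: 15.9
```

```bash
python3 - <<'E'
from h import *
s=env.read_state();print(s)
im,d=env.camera("top"); crop(im,130,185,240,260,7,"t5.png",1.6)
for i in range(4):
  im,d=env.camera("top"); s=env.read_state();print(s['tool_pos'],s['contact_force'])
E
```

```text
{'time_s': 3.2833, 'joint_pos': array([1.87502018e+01, 4.43319066e+01, 7.12989514e+01, 3.48246163e-04,
       6.43174630e+01, 1.46945917e+01]), 'qvel': array([ 0.00618332,  1.01034658,  0.77803778, -0.04884715, -0.21682925,
       -0.14537676]), 'joint_torque': array([ 1.74926408e-02, -5.86430097e+01, -2.38344365e+01,  7.63440435e-02,
        1.58560253e-02,  3.99815635e-04]), 'tool_pos': array([576.63853151, 318.56410122,  74.26337077]), 'tcp_rot': array([ 1.79950091e+02, -1.34129497e-02,  9.40554651e+01]), 'contact_force': array([-0.08243828,  0.0969151 , -1.12570308]), 'torque': array([-0.09517266,  0.07742401, -0.05101621]), 'gripper_width': 15.919426826990417}
[576.3076144  318.42968574  73.40025423] [-0.00353086 -1.03737337 -0.87594032]
[576.2335702  318.40770091  73.21891678] [ 0.37094541 -0.3863713  -1.70045723]
[576.28168494 318.40403229  73.22842081] [ 0.61123009 -0.23656115 -1.28300206]
[576.33275394 318.39913091  73.26924183] [ 0.70142395 -0.50097891 -0.88086983]
```

View pics/t5.png

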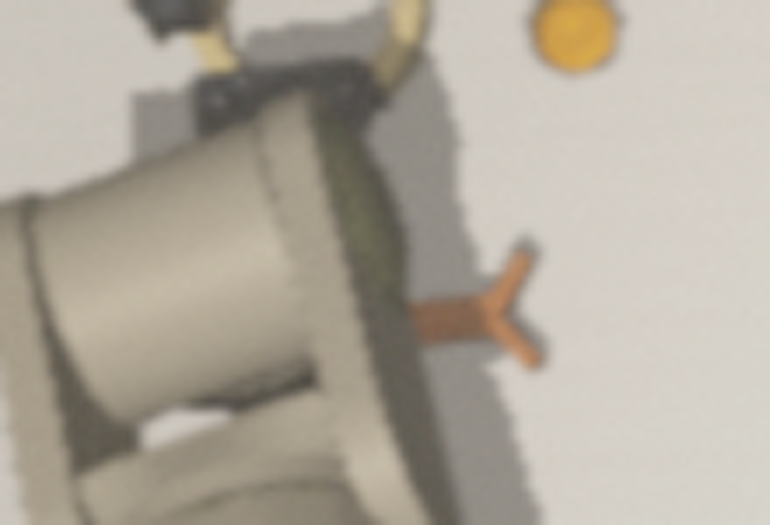

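The top view shows the stick held, with its V notch at about (503,305) in the crop. I'll use this to calibrate the nose relative to the TCP.

```bash
python3 - <<'E'
from h import *
s=env.read_state();p=s['tool_pos']
for px in [(500,306),(415,322)]:
  print(ray("top",[((px[0]+.5)/7-.5+130,(px[1]+.5)/7-.5+185)],50))
# tips
a=ray("top",[((528.5)/7-.5+130,(242.5)/7-.5+185),((538.5)/7-.5+130,(365.5)/7-.5+185)],50);print(a,np.degrees(np.arctan2(*(a[1]-a[0])[1::-1]))+90)
print(p)
f=np.array([np.cos(np.radians(-49)),np.sin(np.radians(-49)),0])
corner=np.array([547.7,74.4,0]); n=corner-35*f; t=n-60*f; t[2]=75
print(t,tool(t-p))
E
```

```text
[[584.72353968 261.24071227  50.        ]]
[[579.20826138 296.77535306  50.        ]]
[[611.07358673 249.1904377   50.        ]
 [559.65817844 245.75101467  50.        ]] -86.1729125943665
[576.33275394 318.39913091  73.26924183]
[485.37439225 146.09741012  75.        ] [-16.5447686  -10.29016646  -0.1616383 ]
```

Request:
send_rows:
  motion:
    - [[-1.5,-0.9,-0.1,0,0,-4],[-3.7,-2.3,-0.2,0,0,-9],[-6.2,-3.9,-0.2,0,0,-14],[-8.7,-5.4,-0.2,0,0,-19],[-11.2,-7,-0.2,0,0,-24],[-13.7,-8.5,-0.2,0,0,-30],[-15.5,-9.7,-0.2,0,0,-34],[-16.5,-10.3,-0.2,0,0,-37],[-16.5,-10.3,-0.2,0,0,-37]]

```text
time_s: 4.28
tool_pos: [484.7, 145.1, 75.7]
tcp_rot: [-179.9, -0.0, 131.0]
contact_force: [0.1, -0.9, -0.5]
gripper_width: 15.7
```

```bash
python3 - <<'E'
from h import *
im,d=env.camera("top"); crop(im,210,185,340,270,6,"t6.png",1.6); cv2.imwrite("t6raw.png",im)
s=env.read_state();print(s['time_s'],s['tool_pos'],s['tcp_rot'],s['contact_force'])
im,d=env.camera("scene"); crop(im,200,165,345,275,5,"s6.png",1.6)
E
```

```text
4.3333 [485.46753144 146.14385983  75.87075143] [ 1.79992995e+02 -1.51040938e-03  1.30904457e+02] [ 0.95328174  0.39893179 -0.83705415]
```

View pics/t6.png

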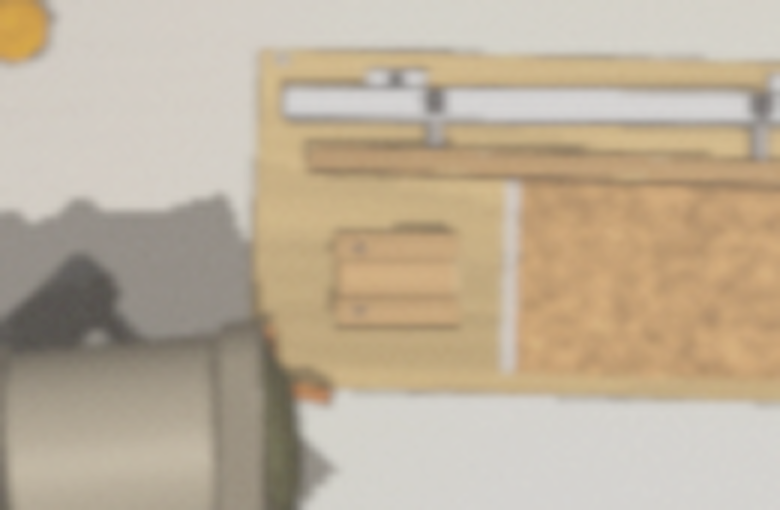

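View pics/s6.png

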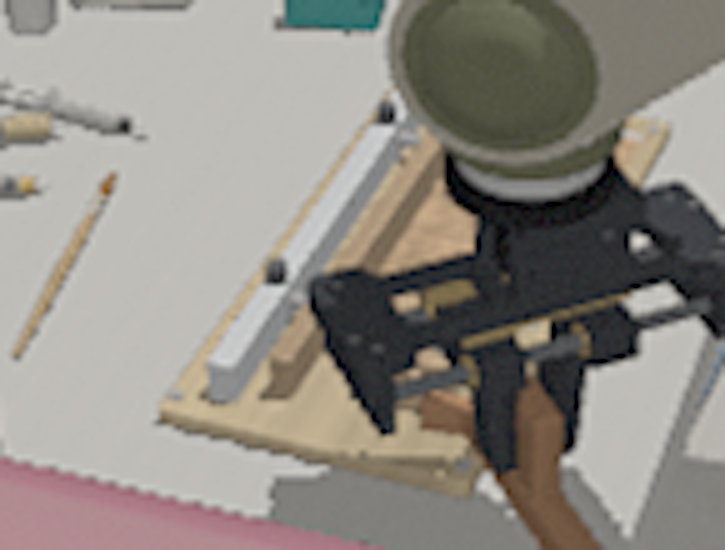

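In the top view the right jaw tip is at about (327,395) and the left jaw tip at about (268,328); the block has not moved. I'll check these against the expected positions.

```bash
python3 - <<'E'
from h import *
g=lambda x,y,z: ray("top",[((x+.5)/6-.5+210,(y+.5)/6-.5+185)],z)[0].round(1)
print("right tip",g(329,395,52),"left tip",g(268,326,52))
print("block corners",g(334,230,43),g(459,230,43),g(459,326,43),g(335,326,43))
E
```

```text
right tip [514.5  78.2  52. ] left tip [548.7 106.8  52. ]
block corners [594.9  74.2  43. ] [592.9  13.4  43. ] [546.3  14.8  43. ] [548.2  74.9  43. ]
```

Request:
send_rows:
  motion:
    - [[0,0,0.5,0,0,0],[0,0,1.2,0,0,0],[0,0,1.7,0,0,0],[-0.5,0,1.7,0,0,0],[-1.2,0,1.7,0,0,0],[-1.8,0,1.7,0,0,0],[-2.2,0,1.7,0,0,0],[-2.4,0,1.7,0,0,0],[-2.5,0,1.7,0,0,0],[-2.5,0,1.7,0,0,0]]

```text
time_s: 5.22
tool_pos: [502.0, 127.6, 58.8]
tcp_rot: [180.0, 0.0, 131.0]
contact_force: [-0.6, -0.1, -1.1]
gripper_width: 15.3
```

```bash
python3 - <<'E'
from h import *
im,d=env.camera("top"); crop(im,230,185,340,260,7,"t7.png",1.6); cv2.imwrite("t7raw.png",im)
s=env.read_state();print(s['time_s'],s['tool_pos'],s['tcp_rot'],s['contact_force'])
E
```

```text
5.2667 [501.83764687 127.73762851  58.77207381] [ 1.79997784e+02 -1.21361222e-03  1.31045063e+02] [-0.34979528 -0.07138123 -1.06343181]
```

View pics/t7.png

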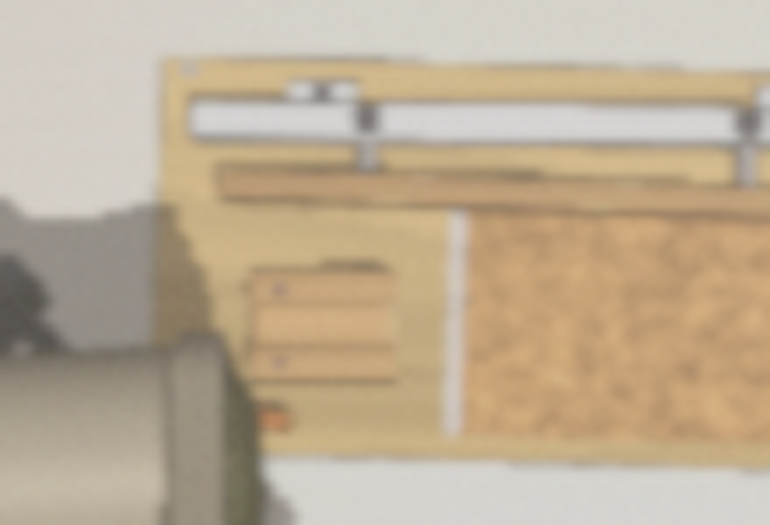

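The right jaw tip is at about (292,413), just beside the block's near rear corner at (250,381). I'll push the block diagonally through its centre.

Request:
send_rows:
  motion:
    - [[-0.4,0,0,0,0,0],[-0.8,0,0,0,0,0],[-1.2,0,0,0,0,0],[-1.7,0,0,0,0,0],[-2.2,-0.05,0,0,0,0],[-2.8,-0.1,0,0,0,0],[-3.3,-0.15,0,0,0,0],[-3.8,-0.2,0,0,0,0],[-4.1,-0.2,0,0,0,0],[-4.2,-0.2,0,0,0,0]]

```text
time_s: 6.1
tool_pos: [528.2, 94.3, 58.7]
tcp_rot: [180.0, 0.0, 131.0]
contact_force: [-1.3, 2.8, 0.5]
gripper_width: 15.7
```

```bash
python3 - <<'E'
from h import *
im,d=env.camera("top"); crop(im,230,185,340,260,7,"t8.png",1.6); cv2.imwrite("t8raw.png",im)
s=env.read_state();print(s['time_s'],s['tool_pos'],s['tcp_rot'],s['contact_force'])
E
```

```text
6.15 [528.21724682  94.37477035  58.68180915] [1.79997914e+02 1.09915909e-02 1.31032435e+02] [ 0.04204086 -0.13137094 -0.94771325]
```

View pics/t8.png

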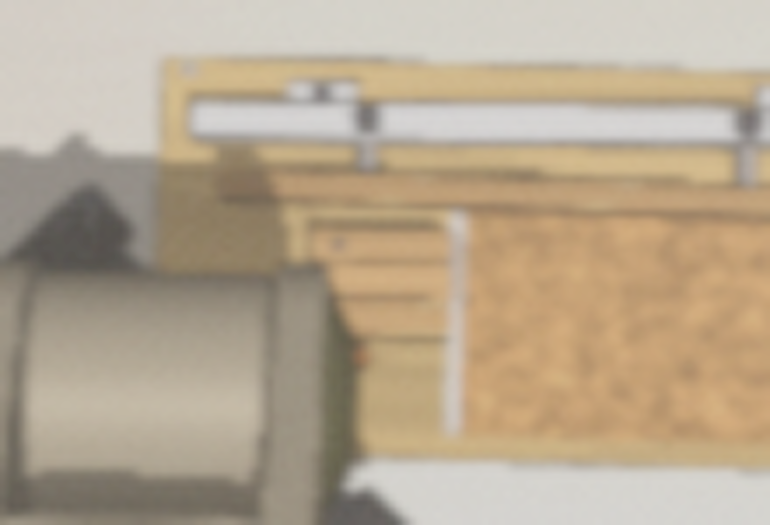

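```bash
python3 - <<'E'
from h import *
g=lambda x,y,z: ray("top",[((x+.5)/7-.5+230,(y+.5)/7-.5+185)],z)[0].round(1)
im=cv2.imread("t8raw.png")
for u in range(278,294,3): print(u, im[212:236,u].sum(1).tolist())
print("far",g(330,219,43),g(445,219,43),"near",g(360,340,43),g(445,340,43),"nose",g(452,280,43),"facing",g(300,199,38),g(600,209,38))
E
```

```text
278 [344, 314, 330, 371, 288, 262, 324, 317, 339, 371, 351, 382, 397, 383, 327, 254, 255, 221, 187, 165, 157, 154, 161, 166]
281 [344, 310, 307, 371, 292, 266, 344, 375, 391, 369, 324, 389, 414, 408, 374, 307, 338, 373, 382, 361, 303, 220, 213, 230]
284 [362, 357, 321, 366, 291, 257, 338, 374, 385, 365, 326, 384, 416, 411, 373, 309, 350, 371, 385, 384, 357, 313, 358, 368]
287 [360, 354, 316, 364, 295, 259, 337, 384, 385, 367, 332, 389, 405, 410, 372, 311, 349, 376, 391, 389, 375, 304, 350, 385]
290 [358, 344, 291, 358, 294, 255, 346, 380, 390, 372, 331, 384, 410, 411, 376, 325, 369, 386, 386, 393, 378, 301, 356, 389]
293 [359, 341, 297, 396, 416, 370, 372, 388, 400, 380, 352, 394, 415, 416, 410, 410, 408, 411, 412, 417, 421, 366, 414, 445]
far [614.5  40.1  43. ] [612.9  -7.9  43. ] near [563.5  29.1  43. ] [562.4  -6.2  43. ] nose [587.3  -9.9  43. ] facing [623.9  52.6  38. ] [615.5 -72.8  38. ]
```

Request:
send_rows:
  motion:
    - [[-0.2,0,0,0,0,0],[-0.4,0,0,0,0,0],[-0.6,-0.05,0,0,0,0],[-0.8,-0.05,0,0,0,0],[-0.95,-0.05,0,0,0,0],[-1.05,-0.05,0,0,0,0]]

```text
time_s: 6.65
tool_pos: [534.6, 86.4, 58.7]
tcp_rot: [-180.0, 0.0, 131.0]
contact_force: [-1.3, 2.1, -0.8]
gripper_width: 15.7
```

Request:
send_rows:
  motion:
    - [[-0.1,0,0,0,0,0],[-0.2,0,0,0,0,0],[-0.3,0,0,0,0,0]]

```text
time_s: 6.9
tool_pos: [536.4, 84.2, 58.7]
tcp_rot: [-180.0, -0.0, 131.1]
contact_force: [-1.0, 1.5, -0.8]
gripper_width: 15.5
```

```bash
python3 - <<'E'
from h import *
for i in range(3):
  im,d=env.camera("top"); s=env.read_state();print(s['time_s'],s['tool_pos'],s['tcp_rot'],s['contact_force'])
crop(im,230,185,340,260,7,"t9.png",1.6); cv2.imwrite("t9raw.png",im)
for u in range(282,296,2): print(u, im[206:236,u].sum(1).tolist())
E
```

```text
6.95 [536.57227386  84.11785741  58.70897991] [1.7999789e+02 5.7384964e-03 1.3105248e+02] [-0.6421172   1.11951917 -1.01784522]
7.0 [536.54362341  84.10669588  58.7039341 ] [1.79998939e+02 1.06023237e-02 1.31051087e+02] [-0.79271907  0.78952437 -1.25409949]
7.05 [536.53929011  84.14752134  58.71225627] [1.79996393e+02 1.80791396e-02 1.31054802e+02] [-0.2878801   0.60089282 -1.88063997]
282 [371, 376, 343, 278, 332, 348, 352, 319, 257, 321, 335, 332, 350, 320, 369, 384, 356, 326, 294, 254, 193, 170, 166, 167, 164, 163, 170, 180, 177, 179]
284 [368, 367, 299, 266, 330, 344, 363, 350, 272, 331, 375, 382, 373, 352, 392, 412, 415, 403, 388, 375, 341, 305, 274, 218, 171, 171, 174, 174, 179, 191]
286 [381, 402, 377, 314, 328, 348, 361, 351, 278, 348, 383, 394, 372, 358, 393, 417, 412, 402, 383, 354, 366, 379, 388, 349, 279, 290, 302, 309, 337, 362]
288 [380, 409, 388, 318, 331, 346, 355, 343, 272, 346, 377, 393, 374, 357, 396, 412, 412, 399, 376, 339, 358, 381, 390, 360, 277, 341, 374, 375, 381, 389]
290 [382, 405, 386, 322, 347, 348, 356, 340, 269, 342, 372, 389, 378, 364, 399, 416, 415, 402, 371, 333, 360, 386, 393, 360, 279, 345, 372, 378, 383, 392]
292 [381, 402, 378, 310, 313, 345, 360, 342, 272, 341, 377, 387, 381, 364, 397, 411, 416, 402, 378, 332, 356, 382, 391, 361, 291, 354, 386, 391, 392, 403]
294 [373, 401, 381, 299, 297, 340, 357, 345, 284, 354, 384, 388, 389, 387, 378, 400, 414, 409, 374, 323, 353, 379, 392, 367, 323, 417, 483, 495, 498, 497]
```

View pics/t9.png

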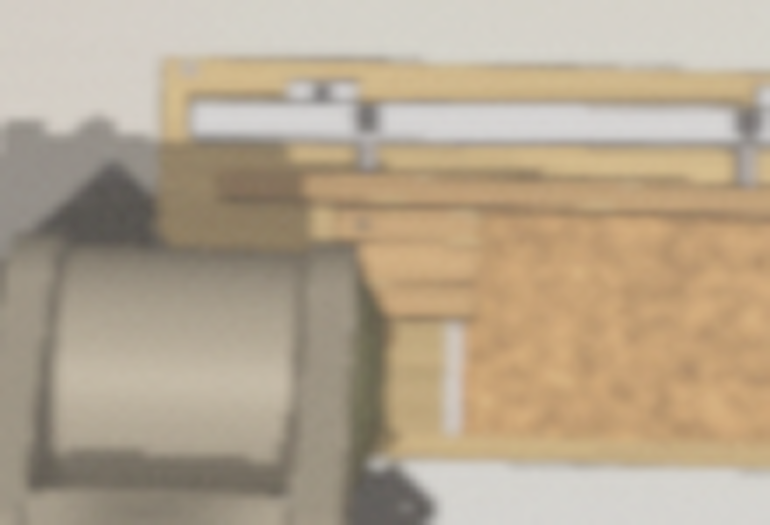

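The block's far edge is now nearly against the facing, at crop row ~205, with the near edge at ~318. From here I'll feel for contact in small steps.

Request:
send_rows:
  motion:
    - [[-0.06,0,0,0,0,0],[-0.12,0,0,0,0,0],[-0.18,0,0,0,0,0],[-0.2,0,0,0,0,0]]

```text
time_s: 7.38
tool_pos: [537.8, 82.7, 58.7]
tcp_rot: [180.0, -0.0, 131.1]
contact_force: [-0.5, 1.3, -0.2]
gripper_width: 15.7
```

Request:
send_rows:
  motion:
    - [[-0.05,0.02,0,0,0,0],[-0.1,0.04,0,0,0,0],[-0.1,0.04,0,0,0,0]]

```text
time_s: 7.63
tool_pos: [538.8, 82.2, 58.7]
tcp_rot: [180.0, 0.0, 131.1]
contact_force: [-1.2, 1.3, -1.2]
gripper_width: 15.7
```

Request:
send_rows:
  motion:
    - [[-0.05,0.02,0,0,0,0],[-0.1,0.04,0,0,0,0],[-0.1,0.04,0,0,0,0]]

```text
time_s: 7.88
tool_pos: [539.3, 81.9, 58.7]
tcp_rot: [-180.0, -0.0, 131.0]
contact_force: [-3.3, 1.7, 2.2]
gripper_width: 15.6
```

Request:
send_rows:
  motion:
    - [[-0.05,0.02,0,0,0,0],[-0.1,0.04,0,0,0,0],[-0.1,0.04,0,0,0,0]]

```text
time_s: 8.13
tool_pos: [539.6, 81.6, 58.5]
tcp_rot: [-179.9, -0.1, 131.0]
contact_force: [-7.2, 3.4, 3.4]
gripper_width: 15.8
```

Contact with the facing is clear at about 7 N, with stiffness of roughly 4 to 5 N/mm. I'll back off slightly and check alignment.

Request:
send_rows:
  motion:
    - [[0.02,-0.02,0,0,0,0],[0.03,-0.04,0,0,0,0],[0.03,-0.04,0,0,0,0]]

```text
time_s: 8.38
tool_pos: [539.4, 81.5, 58.6]
tcp_rot: [-179.9, -0.1, 131.1]
contact_force: [-6.2, 2.7, 1.6]
gripper_width: 15.3
```

```bash
python3 - <<'E'
from h import *
F=[]
for i in range(3):
  im,d=env.camera("top"); s=env.read_state();F.append(s['contact_force'])
print(s['time_s'],s['tool_pos'],s['tcp_rot'],np.mean(F,0),s['torque'])
crop(im,250,190,340,250,8,"t10.png",1.6); cv2.imwrite("t10raw.png",im)
for u in range(284,298,2): print(u, im[206:236,u].sum(1).tolist())
E
```

```text
8.5333 [539.46835868  81.53225068  58.60703402] [-1.79938889e+02 -8.19599788e-02  1.31050902e+02] [-5.49145788  3.09228219  1.6852681 ] [ 0.44577422  0.88361449 -0.10600846]
284 [369, 359, 296, 268, 329, 348, 336, 328, 358, 364, 365, 368, 355, 395, 409, 398, 387, 353, 270, 218, 209, 191, 168, 160, 161, 166, 162, 170, 165, 172]
286 [382, 405, 375, 315, 334, 348, 355, 356, 368, 380, 385, 376, 361, 397, 416, 412, 404, 381, 330, 341, 365, 359, 302, 225, 250, 242, 243, 252, 284, 291]
288 [383, 403, 387, 318, 329, 349, 360, 371, 373, 386, 388, 379, 369, 392, 411, 415, 405, 373, 328, 356, 379, 393, 366, 290, 341, 366, 365, 374, 378, 386]
290 [382, 402, 384, 319, 344, 349, 360, 377, 382, 381, 386, 390, 386, 372, 402, 414, 405, 372, 315, 349, 381, 388, 371, 297, 338, 372, 374, 374, 378, 392]
292 [383, 396, 386, 305, 317, 339, 361, 374, 381, 385, 383, 394, 397, 376, 400, 412, 408, 369, 299, 345, 379, 390, 359, 295, 323, 370, 389, 390, 391, 401]
294 [372, 399, 382, 298, 301, 339, 358, 358, 329, 364, 385, 391, 387, 366, 402, 410, 410, 374, 308, 347, 380, 387, 357, 311, 393, 472, 497, 500, 496, 500]
296 [386, 404, 379, 302, 295, 339, 362, 362, 341, 368, 382, 391, 376, 343, 393, 413, 406, 385, 355, 365, 382, 391, 367, 320, 351, 408, 424, 421, 419, 412]
```

View pics/t10.png

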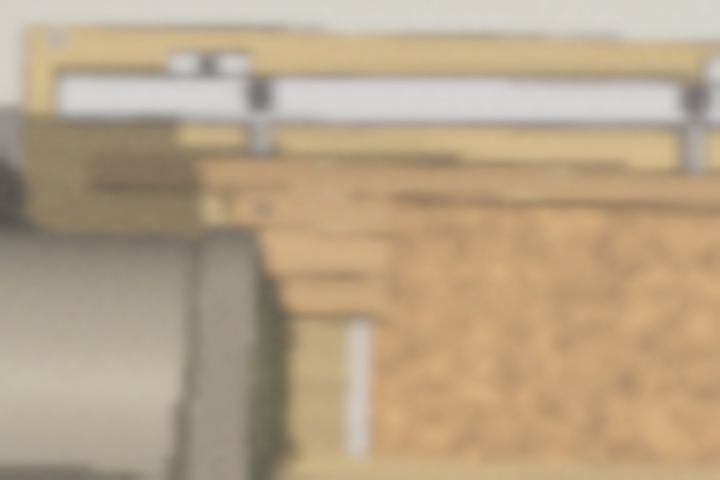

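The block lies flush along the facing, with no gap between its far edge at row ~195 and the facing. I'll start feeding parallel to the facing.

Request:
send_rows:
  motion:
    - [[-0.06,-0.09,0,0,0,0],[-0.15,-0.18,0,0,0,0],[-0.26,-0.28,0,0,0,0],[-0.37,-0.39,0,0,0,0],[-0.48,-0.5,0,0,0,0],[-0.59,-0.61,0,0,0,0],[-0.7,-0.72,0,0,0,0],[-0.81,-0.83,0,0,0,0],[-0.92,-0.94,0,0,0,0],[-1.03,-1.05,0,0,0,0]]

```text
time_s: 9.37
tool_pos: [538.3, 67.4, 58.7]
tcp_rot: [-180.0, -0.1, 131.1]
contact_force: [-5.9, 6.5, 1.7]
gripper_width: 15.7
```

Request:
send_rows:
  motion:
    - [[-0.14,-0.145,0,0,0,0],[-0.28,-0.29,0,0,0,0],[-0.42,-0.43,0,0,0,0],[-0.56,-0.57,0,0,0,0],[-0.7,-0.715,0,0,0,0],[-0.84,-0.86,0,0,0,0],[-0.98,-1.0,0,0,0,0],[-1.12,-1.145,0,0,0,0],[-1.26,-1.29,0,0,0,0],[-1.4,-1.43,0,0,0,0]]

```text
time_s: 10.2
tool_pos: [536.9, 47.2, 58.6]
tcp_rot: [-180.0, -0.1, 131.1]
contact_force: [-4.8, 6.2, 1.1]
gripper_width: 15.5
```

Request:
send_rows:
  motion:
    - [[-0.14,-0.14,0,0,0,0],[-0.28,-0.28,0,0,0,0],[-0.42,-0.42,0,0,0,0],[-0.57,-0.565,0,0,0,0],[-0.71,-0.705,0,0,0,0],[-0.85,-0.845,0,0,0,0],[-0.99,-0.99,0,0,0,0],[-1.13,-1.13,0,0,0,0],[-1.28,-1.27,0,0,0,0],[-1.42,-1.41,0,0,0,0]]

```text
time_s: 11.03
tool_pos: [535.6, 27.2, 58.7]
tcp_rot: [-180.0, -0.1, 131.1]
contact_force: [-3.9, 6.2, 2.3]
gripper_width: 16.2
```

```bash
python3 - <<'E'
from h import *
im,d=env.camera("top"); s=env.read_state()
print(s['time_s'],s['tool_pos'],s['tcp_rot'],s['contact_force'])
crop(im,260,190,370,260,7,"t11.png",1.6); cv2.imwrite("t11raw.png",im)
E
```

```text
11.0833 [535.60238164  26.87670077  58.64708789] [-1.79978059e+02 -8.02678837e-02  1.31055503e+02] [-3.78506731  3.96851042  0.6865116 ]
```

View pics/t11.png

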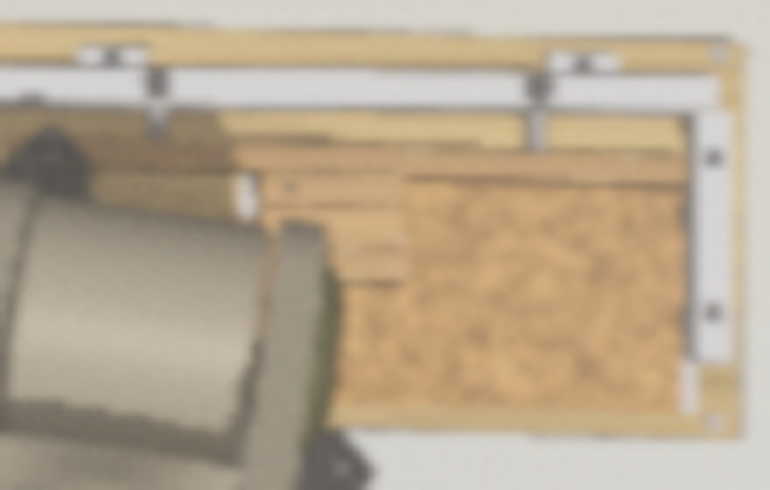

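The block is flat on the facing, with its nose at px 407 and the stop face at px 690, so about 117 mm remain. I'll continue with a small press correction.

Request:
send_rows:
  motion:
    - [[-0.15,-0.135,0,0,0,0],[-0.29,-0.275,0,0,0,0],[-0.43,-0.415,0,0,0,0],[-0.58,-0.555,0,0,0,0],[-0.72,-0.695,0,0,0,0],[-0.865,-0.83,0,0,0,0],[-1.01,-0.97,0,0,0,0],[-1.15,-1.11,0,0,0,0],[-1.295,-1.25,0,0,0,0],[-1.44,-1.39,0,0,0,0]]

```text
time_s: 11.92
tool_pos: [534.3, 7.5, 58.6]
tcp_rot: [-180.0, -0.1, 131.1]
contact_force: [-5.1, 7.6, 3.7]
gripper_width: 15.7
```

Request:
send_rows:
  motion:
    - [[-0.145,-0.14,0,0,0,0],[-0.285,-0.28,0,0,0,0],[-0.43,-0.42,0,0,0,0],[-0.57,-0.56,0,0,0,0],[-0.715,-0.7,0,0,0,0],[-0.86,-0.84,0,0,0,0],[-1.0,-0.98,0,0,0,0],[-1.145,-1.12,0,0,0,0],[-1.285,-1.26,0,0,0,0],[-1.43,-1.4,0,0,0,0]]

```text
time_s: 12.75
tool_pos: [533.0, -12.4, 58.6]
tcp_rot: [-180.0, -0.2, 131.1]
contact_force: [-6.0, 7.2, 4.5]
gripper_width: 15.8
```

Request:
send_rows:
  motion:
    - [[-0.14,-0.145,0,0,0,0],[-0.28,-0.29,0,0,0,0],[-0.42,-0.435,0,0,0,0],[-0.56,-0.58,0,0,0,0],[-0.7,-0.72,0,0,0,0],[-0.84,-0.865,0,0,0,0],[-0.98,-1.005,0,0,0,0],[-1.12,-1.15,0,0,0,0],[-1.26,-1.29,0,0,0,0],[-1.4,-1.435,0,0,0,0]]

```text
time_s: 13.58
tool_pos: [531.6, -32.6, 58.6]
tcp_rot: [-180.0, -0.1, 131.1]
contact_force: [-4.9, 7.6, 1.9]
gripper_width: 15.6
```

```bash
python3 - <<'E'
from h import *
im,d=env.camera("top"); s=env.read_state()
print(s['time_s'],s['tool_pos'],s['tcp_rot'],s['contact_force'])
crop(im,260,190,370,260,7,"t12.png",1.6); cv2.imwrite("t12raw.png",im)
im,d=env.camera("scene");crop(im,200,150,345,260,5,"s12.png",1.6)
E
```

```text
13.6333 [531.66614772 -32.9527796   58.63180108] [-1.79969555e+02 -1.03824351e-01  1.31064803e+02] [-3.65527026  4.7066422   1.59601331]
```

View pics/t12.png

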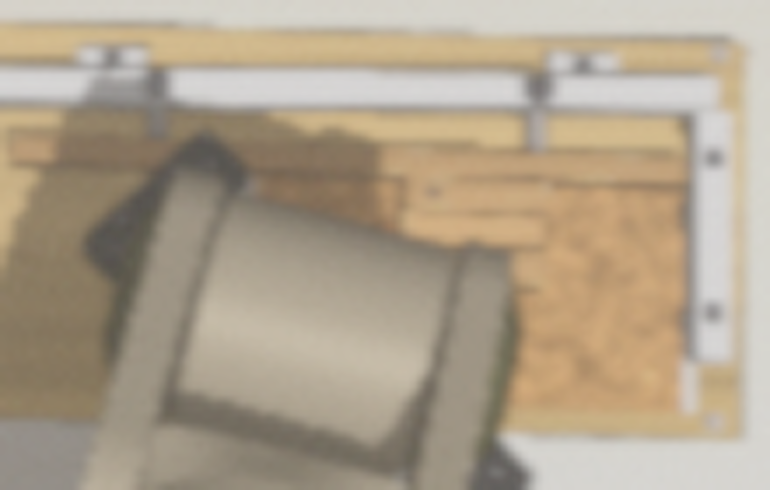

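View pics/s12.png

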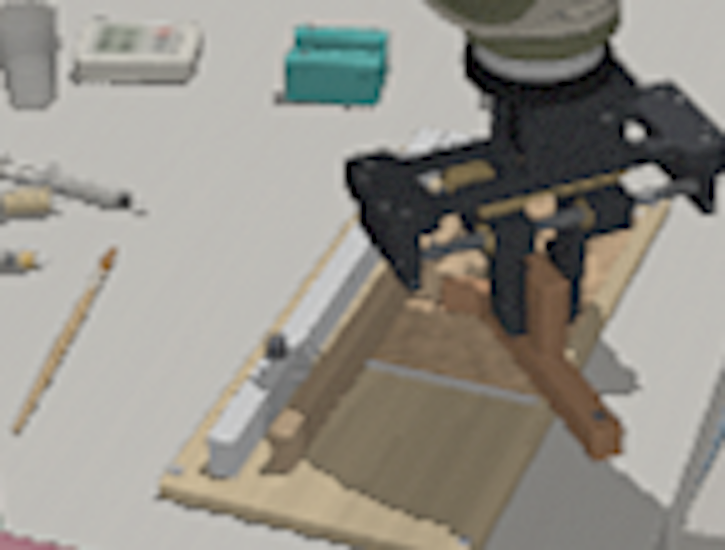

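The block is still flush, with its nose at px 547 and about 58 mm left to the stop.

Request:
send_rows:
  motion:
    - [[-0.14,-0.14,0,0,0,0],[-0.28,-0.28,0,0,0,0],[-0.42,-0.425,0,0,0,0],[-0.565,-0.565,0,0,0,0],[-0.71,-0.705,0,0,0,0],[-0.85,-0.845,0,0,0,0],[-0.99,-0.99,0,0,0,0],[-1.13,-1.13,0,0,0,0],[-1.275,-1.27,0,0,0,0],[-1.42,-1.41,0,0,0,0]]

```text
time_s: 14.52
tool_pos: [530.3, -52.6, 58.6]
tcp_rot: [-180.0, -0.1, 131.1]
contact_force: [-4.8, 6.7, 3.0]
gripper_width: 15.8
```

Request:
send_rows:
  motion:
    - [[-0.14,-0.14,0,0,0,0],[-0.28,-0.28,0,0,0,0],[-0.42,-0.425,0,0,0,0],[-0.565,-0.565,0,0,0,0],[-0.71,-0.705,0,0,0,0],[-0.85,-0.845,0,0,0,0],[-0.99,-0.99,0,0,0,0],[-1.13,-1.13,0,0,0,0],[-1.275,-1.27,0,0,0,0],[-1.42,-1.41,0,0,0,0]]

```text
time_s: 15.35
tool_pos: [529.0, -72.5, 58.6]
tcp_rot: [-180.0, -0.1, 131.1]
contact_force: [-4.4, 7.3, 2.7]
gripper_width: 15.7
```

```bash
python3 - <<'E'
from h import *
im,d=env.camera("top"); s=env.read_state()
print(s['time_s'],s['tool_pos'],s['tcp_rot'],s['contact_force'])
crop(im,310,190,370,235,10,"t13.png",1.6); cv2.imwrite("t13raw.png",im)
E
```

```text
15.4 [529.00745637 -72.84736534  58.63499113] [-1.79968825e+02 -1.18424338e-01  1.31063118e+02] [-4.84882995  5.36046231  3.30100684]
```

View pics/t13.png

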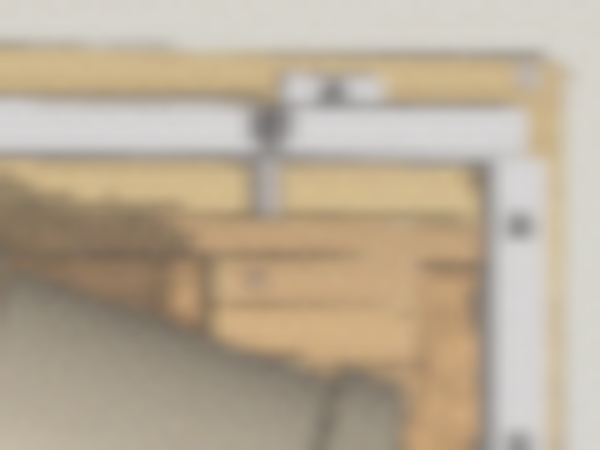

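Nose at px 420 and stop face at px ~487 leaves about 19 mm. I'll slow down now.

Request:
send_rows:
  motion:
    - [[-0.14,-0.14,0,0,0,0],[-0.28,-0.28,0,0,0,0],[-0.425,-0.425,0,0,0,0],[-0.53,-0.53,0,0,0,0],[-0.64,-0.635,0,0,0,0],[-0.72,-0.72,0,0,0,0],[-0.79,-0.79,0,0,0,0],[-0.86,-0.86,0,0,0,0],[-0.93,-0.925,0,0,0,0],[-0.99,-0.99,0,0,0,0]]

```text
time_s: 16.23
tool_pos: [528.1, -86.5, 58.6]
tcp_rot: [-180.0, -0.1, 131.1]
contact_force: [-3.8, 5.8, 3.1]
gripper_width: 15.5
```

Request:
send_rows:
  motion:
    - [[-0.05,-0.05,0,0,0,0],[-0.09,-0.09,0,0,0,0],[-0.13,-0.13,0,0,0,0]]

```text
time_s: 16.48
tool_pos: [527.9, -88.3, 58.6]
tcp_rot: [-180.0, -0.1, 131.1]
contact_force: [-4.4, 6.4, 2.5]
gripper_width: 15.7
```

Request:
send_rows:
  motion:
    - [[-0.04,-0.04,0,0,0,0],[-0.07,-0.07,0,0,0,0],[-0.1,-0.1,0,0,0,0]]

```text
time_s: 16.73
tool_pos: [527.9, -89.7, 58.6]
tcp_rot: [-180.0, -0.1, 131.1]
contact_force: [-3.8, 7.2, 2.6]
gripper_width: 15.9
```

Request:
send_rows:
  motion:
    - [[-0.04,-0.04,0,0,0,0],[-0.07,-0.07,0,0,0,0],[-0.1,-0.1,0,0,0,0]]

```text
time_s: 16.98
tool_pos: [527.8, -91.1, 58.6]
tcp_rot: [-180.0, -0.1, 131.1]
contact_force: [-4.2, 6.5, 2.6]
gripper_width: 15.9
```

Request:
send_rows:
  motion:
    - [[-0.04,-0.04,0,0,0,0],[-0.07,-0.07,0,0,0,0],[-0.1,-0.1,0,0,0,0]]

```text
time_s: 17.23
tool_pos: [527.7, -92.5, 58.6]
tcp_rot: [-180.0, -0.1, 131.1]
contact_force: [-3.7, 5.9, 2.7]
gripper_width: 16.0
```

Request:
send_rows:
  motion:
    - [[-0.04,-0.04,0,0,0,0],[-0.07,-0.07,0,0,0,0],[-0.09,-0.08,0,0,0,0]]

```text
time_s: 17.48
tool_pos: [527.6, -93.6, 58.6]
tcp_rot: [-180.0, -0.1, 131.1]
contact_force: [-5.6, 7.5, 3.4]
gripper_width: 15.4
```

Request:
send_rows:
  motion:
    - [[-0.04,-0.04,0,0,0,0],[-0.07,-0.06,0,0,0,0],[-0.09,-0.08,0,0,0,0]]

```text
time_s: 17.73
tool_pos: [527.3, -94.0, 58.6]
tcp_rot: [-180.0, -0.2, 131.1]
contact_force: [-6.0, 13.5, 7.1]
gripper_width: 15.8
```

Stop contact: Fy rose from about 7 N to 13.5 N while the advance stalled. I'll hold briefly and check.

Request:
send_rows:
  motion:
    - [[0,0,0,0,0,0],[0,0,0,0,0,0],[0,0,0,0,0,0]]

```text
time_s: 17.98
tool_pos: [527.3, -94.0, 58.6]
tcp_rot: [-180.0, -0.2, 131.1]
contact_force: [-5.3, 12.3, 5.2]
gripper_width: 15.8
```

```bash
python3 - <<'E'
from h import *
im,d=env.camera("top"); s=env.read_state()
print(s['time_s'],s['tool_pos'],s['tcp_rot'],s['contact_force'])
crop(im,310,190,370,235,10,"t14.png",1.6)
im,d=env.camera("scene");crop(im,200,150,345,260,5,"s14.png",1.6)
E
```

```text
18.0333 [527.34411726 -93.92462655  58.66215771] [-179.99457453   -0.2247557   131.09943287] [-5.98403866 11.20708244  5.21146347]
```

View pics/t14.png

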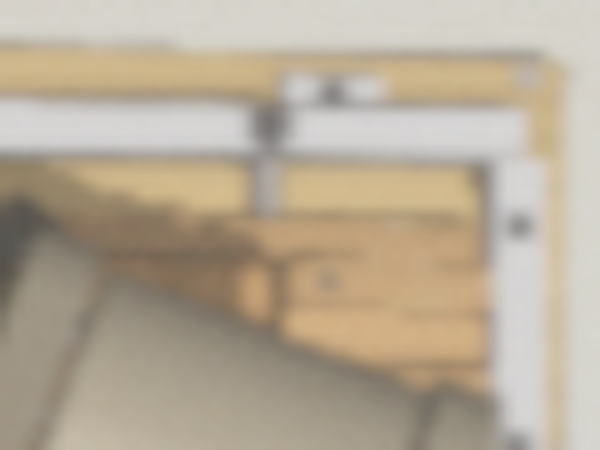

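The block's nose is seated on the stop (px ~490) and it lies flush on the facing. I'll back the stick straight off along its axis.

Request:
send_rows:
  motion:
    - [[0.1,0,0,0,0,0],[0.25,0,0,0,0,0],[0.5,0,0,0,0,0],[1,0,0,0,0,0],[2,0,0,0,0,0],[3,0,0,0,0,0],[4.2,0,0,0,0,0],[5,0,-0.8,0,0,0],[5.5,0,-2.5,0,0,0],[6,0,-4.5,0,0,0]]

```text
time_s: 18.92
tool_pos: [487.7, -49.5, 104.1]
tcp_rot: [-179.9, -0.1, 131.1]
contact_force: [-0.4, -0.0, -1.3]
gripper_width: 15.9
```

```bash
python3 - <<'E'
from h import *
im,d=env.camera("top"); s=env.read_state()
print(s['time_s'],s['tool_pos'],s['tcp_rot'],s['contact_force'])
crop(im,260,190,370,260,7,"t15.png",1.6)
print(tool(np.array([576.5,318.5,80])-s['tool_pos']))
E
```

```text
18.9667 [489.15620217 -49.55251626 108.11712142] [179.87592015   0.21722992 131.10862779] [3.55593831 0.24918101 3.59714833]
[21.99919269 30.77410104  2.79497567]
```

View pics/t15.png

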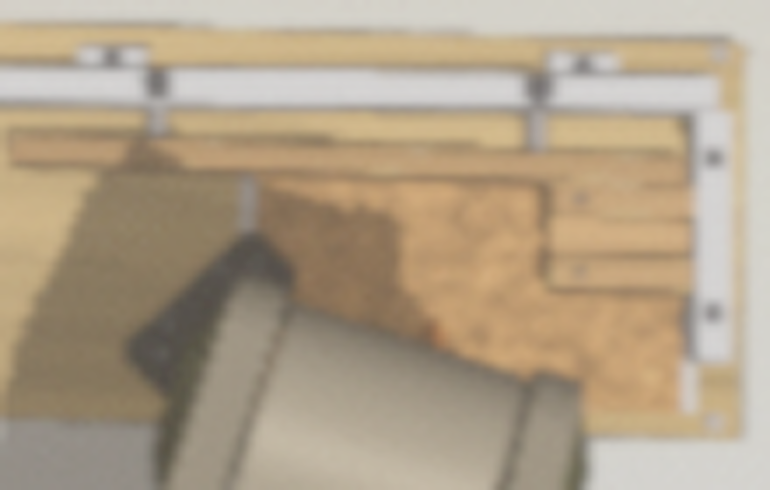

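The block sits alone, flush with the facing and against the stop (nose px ~692), and the stick is clear. I'll carry the stick back to where it stood.

Request:
send_rows:
  motion:
    - [[0.7,1,0,0,0,1],[2.2,3,0,0,0,4],[4,5.6,0,0,0,7],[6,8.4,0,0,0,10],[8,11.2,0,0,0,14],[10,14,0,0,0,17],[12,16.8,0,0,0,21],[14,19.6,0,0,0,24],[16,22.4,0,0,0,28],[18,25.2,0,0,0,31]]

```text
time_s: 19.8
tool_pos: [560.4, 252.8, 104.0]
tcp_rot: [180.0, 0.0, 99.9]
contact_force: [-0.1, -1.2, -1.2]
gripper_width: 15.4
```

```bash
python3 - <<'E'
from h import *
s=env.read_state(); print(s['time_s'],s['tool_pos'],s['tcp_rot'],s['contact_force'],tool(np.array([576.5,318.5,54])-s['tool_pos']))
E
```

```text
19.8 [560.39820147 252.80146017 104.01976743] [1.79979147e+02 6.37242497e-03 9.98741927e+01] [-0.1086718  -1.19932155 -1.2445931 ] [6.19696654 2.71114116 5.0022746 ]
```

Request:
send_rows:
  motion:
    - [[2,0.9,0,0,0,2],[3.8,1.7,0,0,0,4],[5.2,2.3,0.5,0,0,6],[6,2.6,1.5,0,0,6],[6.2,2.7,3,0,0,6],[6.2,2.7,4.2,0,0,6],[6.2,2.7,4.8,0,0,6],[6.2,2.7,5,0,0,6],[6.2,2.7,5,0,0,6]]

```text
time_s: 20.55
tool_pos: [576.3, 316.0, 53.3]
tcp_rot: [-180.0, 0.0, 94.0]
contact_force: [0.3, 0.4, 0.2]
gripper_width: 15.9
```

Request:
send_rows:
  motion:
    - [[0,0,0.2,0,0,0],[0,0,0.4,0,0,0],[0,0,0.6,0,0,0],[0,0,0.75,0,0,0],[0,0,0.85,0,0,0],[0,0,0.9,0,0,0],[0,0,0.9,0,0,0]]

```text
time_s: 21.13
tool_pos: [576.4, 316.6, 44.6]
tcp_rot: [-180.0, 0.0, 94.1]
contact_force: [1.0, 0.7, -0.7]
gripper_width: 15.4
```

Request:
send_rows:
  motion:
    - [[0,0,0.05,0,0,0],[0,0,0.08,0,0,0],[0,0,0.08,0,0,0]]

```text
time_s: 21.38
tool_pos: [576.4, 316.6, 43.9]
tcp_rot: [-180.0, 0.0, 94.1]
contact_force: [0.3, -0.4, -0.9]
gripper_width: 15.6
```

Request:
send_rows:
  motion:
    - [[0,0,0.03,0,0,0],[0,0,0.05,0,0,0],[0,0,0.05,0,0,0]]

```text
time_s: 21.63
tool_pos: [576.4, 316.6, 43.7]
tcp_rot: [180.0, -0.0, 94.1]
contact_force: [-1.2, -0.3, 2.1]
gripper_width: 15.8
```

The sole is down (Fz turned to +2 N). Now I'll release the stick and check it before withdrawing.

Request:
send_rows:
  motion:
    - [[0,0,0,0,0,0],[0,0,0,0,0,0],[0,0,0,0,0,0],[0,0,0,0,0,0],[0,0,0,0,0,0],[0,0,0,0,0,0],[0,0,0,0,0,0]]
  fingers: 0

```text
time_s: 22.22
tool_pos: [576.4, 316.6, 43.4]
tcp_rot: [180.0, -0.0, 94.1]
contact_force: [-0.2, -0.0, -0.3]
gripper_width: 60.3
```

Request:
send_rows:
  motion:
    - [[0,0,0,0,0,0],[0,0,0,0,0,0],[0,0,-0.5,0,0,0],[0,0,-1.5,0,0,0],[0,0,-3,0,0,0],[0,0,-6,0,0,0],[0,0,-9,0,0,0],[0,0,-12,0,0,0],[0,0,-14,0,0,0],[0,0,-14,0,0,0]]

```text
time_s: 23.05
tool_pos: [577.9, 317.2, 189.7]
tcp_rot: [179.5, -0.1, 94.1]
contact_force: [-0.2, 0.6, 1.3]
gripper_width: 88.4
```

Request:
send_rows:
  motion:
    - [[2,2,-0.5,0,0,0],[4,-2,-1,0,0,0],[4,-6,-1,0,0,0],[4,-10,-1,0,0,0],[4,-14,-1,0,0,0],[4,-18,-1,0,0,0],[4,-22,-1,0,0,0],[4,-24,-1,0,0,0],[4,-24,-1,0,0,0]]

```text
time_s: 23.8
tool_pos: [330.6, 339.3, 193.5]
tcp_rot: [-179.9, 0.0, 94.2]
contact_force: [0.1, -0.2, -0.8]
gripper_width: 88.0
```

```bash
python3 - <<'E'
from h import *
im,d=env.camera("top"); s=env.read_state();C=cloud("top",d)
print(s['time_s'],s['tool_pos'],s['contact_force'],s['qvel'].round(2))
crop(im,140,165,420,285,2.85,"t16.png",1.6)
Z=C[210:250,145:220,2]; b=im[210:250,145:220].astype(int); m=(b[...,2]-b[...,0])>35
print("stick heights",np.percentile(Z[m],[5,30,50,70,95,99]).round(1))
im,d=env.camera("scene");crop(im,200,150,345,260,5,"s16.png",1.6)
E
```

```text
23.85 [332.82032292 339.56593952 193.7253238 ] [ 0.5922896  -0.06564497 -0.17294723] [-1.9   2.64 -3.71 -0.26 -0.08 -0.56]
stick heights [ 4.  19.8 22.1 26.6 71.5 73.4]
```

View pics/t16.png

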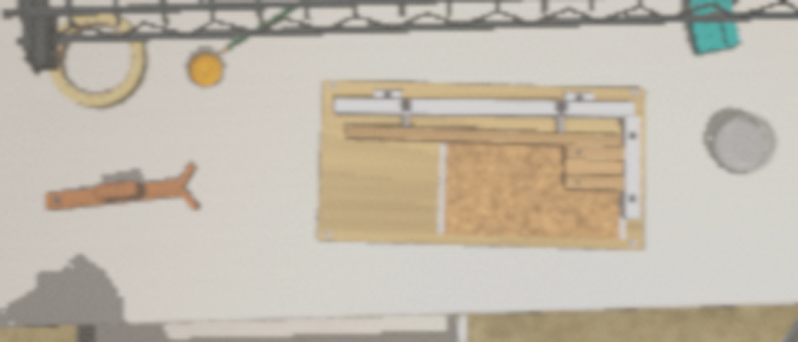

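View pics/s16.png

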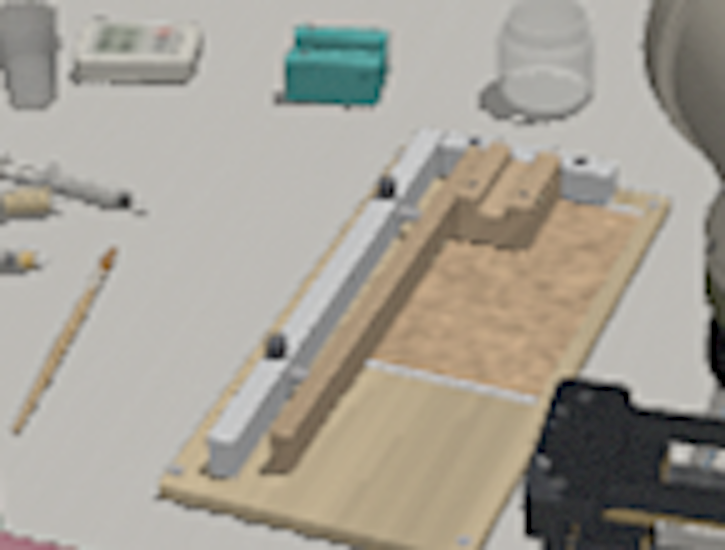

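Both views show the block flat at the stop and along the facing, at crop (595,167). The stick stands on its sole off the board at (125,188), and the bystanders have not moved. I'll let the arm settle, then hand in.

Request:
send_rows:
  motion:
    - [[0,0,0,0,0,0],[0,0,0,0,0,0],[0,0,0,0,0,0],[0,0,0,0,0,0],[0,0,0,0,0,0],[0,0,0,0,0,0]]

```text
time_s: 24.4
tool_pos: [334.4, 339.5, 193.3]
tcp_rot: [-180.0, 0.0, 94.0]
contact_force: [-0.1, 1.0, 0.8]
gripper_width: 88.0
```

```bash
python3 - <<'E'
from h import *
s=env.read_state(); print(s['time_s'],s['qvel'].round(2)); print(env.close_job())
E
```

```text
24.4 [ 0.08 -0.17  0.11  0.05 -0.05  0.05]
the job is handed in; nothing more can be done
None
```

I picked up the push stick and brought the block against the facing. I then fed it over the sheet to the end stop, set the stick back on its sole near where it started, and handed the job in at 24.4 s.

- **Pressure on the facing:** the wrist sensor read 4 to 6 N sideways along the sheet. It touched about 7 N when the block first met the facing on the infeed.
- **Contact with the stop:** about 6 N more than the feed force, once the advance stalled.
- **Limits of these force figures:** they are wrist readings taken at the end of each call. I did not measure the facing and stop contacts directly, so short peaks in between would not show.
- **Last pictures:** the block's nose is on the stop and the block lies along the facing. The stick is upright and released on the table, off the board. The tape roll, cup and jar look unmoved, and the arm is clear and at rest.
- **Disagreements:** camera and robot positions differed by 2 to 4 mm. The stop came 3 to 5 mm later than the last picture suggested, so I found it by feel. The upward force rose to 7 N at the stop, and I did not find out why. No check failed.

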